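Gauge a wooden spool with the slip-clutch thumbscrew

TASK

Stand the blue spool upright in the brass cup of the gauge's drawn-out carriage, let go of it, and push the carriage fully home under the spindle. Then turn the red thumbscrew clockwise to bring the spindle down on the spool, stop at the first slip of its clutch so that the spool is held but not crushed, and let go; leave everything else on the table alone.

Things in the scene. Friction and masses are not known exactly. Their poses are not given: they have to be found in the camera images.
- spool_blue: the spool to be gauged: bare turned-wood spool with blue painted waist and top, 37 mm across and 46 mm tall, 30 to 65 g, standing upright on the table; origin at the centre of its foot, z up along its axis. It may be gripped anywhere up its side as a plain 37 mm cylinder
- gauge: green bench gauge fixed to the table, base 270 x 100 x 12 mm. Origin on the table, right under the axis of spindle and thumbscrew; x axis to the back, to the column (x 68 to 102 mm, 60 mm wide); its front, -x, is where the carriage comes out
- gauge_head (a point): middle of the head's top face, 143 mm above the table, on the spindle axis. The head is 44 mm wide, 43 mm high and runs from 22 mm in front of the axis back to the column. A steel spindle with a 20 mm flat foot hangs from it; how low differs each time and is not measured, but at the start it clears a spool in the cup by 5 to 15 mm
- carriage: aluminium carriage with the cup, sliding along the gauge's x axis between two steel rails (rail tops 28 mm above the table, 70 mm apart inside); origin under the cup's centre, 13 mm above the table. Fully home (at its end stop) that lies over the gauge's origin, under the spindle; at the start it is drawn out 80 to 90 mm to the front. About 3 N of drag; stays where it is left
- cup_floor (a point): centre of the inner floor of the round brass cup on the carriage, 27 mm above the table; axes as the gauge's. The cup is 52 mm across outside and 44 mm inside, its rim 34 mm above the table; a spool stands in it with 3.5 mm of play all round
- carriage_post (a point): black upright post, 14 mm thick, on the carriage's front tongue, 95 mm in front of the cup's centre; by it the carriage is pulled and pushed. This point is on its axis 49 mm above the table, 16 mm below its top; it stands free down to the tongue, 23 mm above the table
- knob_grip (a point): red thumbscrew on top of the head: an upright bar 42 mm long (its x axis), 12 mm thick (its y axis), 34 mm tall, turning about the spindle axis; this point is on that axis, 179.5 mm above the table, 12 mm below the bar's top. Clockwise from above lowers the spindle 35 mm a turn, with 0.08 N m of drag; the knob keeps its height, stays where left and may be let go and regripped
- clutch (a point): where knob and brass collar meet, 153 mm above the table, on the axis. After 0.9 to 2.7 rad of turning the spindle meets the spool; in about 0.25 rad more the moment felt while turning climbs to 0.22 N m, where the clutch slips: the moment stays level and the white marks on knob and collar part. After 0.5 rad of slip a pin makes it solid: turning on crushes the spool
- spool_red: other spool, same shape and size as the blue one, red painted waist and top; bystander
- spool_yellow: other spool, same shape and size, yellow painted waist and top; bystander
- jar: green glass jar, 72 mm wide, 85 mm tall; bystander
- tin: red tin, 68 mm wide, 90 mm tall; bystander
- brush: hand brush lying on the table; bystander
- till_tray: small open wooden tray, 110 x 150 x 35 mm; bystander
- peg_doll: yellow turned doll, 30 mm wide, 60 mm tall; bystander
Things that resemble listed ones, but are neither listed nor needed, are in the scene too. Leave any pink look-alike of the spool_blue alone.

How it is judged:
By the outcome, as a careful person would: the job done as asked, in the order asked, and still so for the second after the job is handed in, with the robot touching nothing.
It also fails if it takes over 72 s, if anything falls off the work surface, if the arm or the gripper's body presses on something with over 40 N, if the wrist force passes 120 N, or if a joint passes its speed limit or range.

ROBOT

A 6-joint arm with a two-finger parallel gripper is mounted at the origin on the work surface. World frame = base frame: x ahead of the robot, y to its left, z up, the work surface at z = 0. Lengths are in m, angles in rad, forces in N, time in s.
With the tool pointing down it reaches from about 0.225 to 0.875 m from the base axis. Payload 3.4 kg.
Tool frame: the origin (TCP) lies where the fingers leave the gripper's body, on its centre line; the fingertips stand 73 mm ahead of it and the grasp point (between the pads) lies 54 mm ahead of it; x points along the fingers, y is the direction in which the jaws open and shut, and the axes are right-handed (so a half turn about x gives the same grasp; the last joint's range is limited). The gripper opens to 85 mm and grips with 20 to 120 N. Pads are 22 mm wide; open, the fingers measure 114 mm over their backs; the gripper's body (76 mm by 85 mm) begins 54 mm behind the grasp point. The pads swing forward as they close: fully open they stand 13 mm farther back than shut.
Start: joints at [1.21, 0.276, 1.505, -0, 1.361, -0.121], TCP at [0.137, 0.559, 0.304] pointing down, gripper open.
Joint ranges: [-2.89, 2.89], [-0.75, 2.08], [0.22, 2.7], [-1.18, 4.32], [0.11, 2.71], [-2.7, 2.7]. Speed limits (rad/s): [2.57, 2.57, 3.14, 3.14, 3.14, 3.14].

INTERFACE

Orientations are given as a unit quaternion [w, x, y, z].
In Python, from rig import manip gives the robot as it stands.
- The arm moves only by the tool play_rows, never from a script. Its argument "steps" is a list of rows, each a list of 5 numbers: the closure, from 0 (fully open) to 1 (shut), then the shift along the tool's x, y, z as a fraction of full scale, then the turn about the tool's x as a fraction of full scale. In form: [[grip, tx, ty, tz, twist], ...]. A call has 1 to 20 rows; each row shifts and turns the commanded pose from where the row before left it, along the tool's axes as they then stand; what a row does not reach is not made up. Full scale, the value 1, is 0.03 m for a shift and 6 degrees for a turn. A row lasts 1/10 s, in which the tool goes at most 50 mm and 8.59 degrees, less where a joint would pass 70% of its speed; a pose out of reach is approached as far as the arm can. A call with a number of a shift or a turn outside -1 to 1 is refused whole. A call with a gripper value outside its range is refused whole. The fingers move at their own pace and stop on an object; "newtons" is the grip in N (left out, the last holds). Time passes only in rows, so rows that do not move let the fingers close. It gives the time, the measured TCP pose, the force and the opening at its end, in the units of the state.
- manip.get_state(): the state, without advancing time (a new reading comes with each control period).
- manip.get_image(name): name is "scene" or "top" or "wrist"; returns (picture, depth): 420x560x3 uint8, red, green, blue; 420x560 float32, m along the optical axis (not along the pixel's ray), 0 where there is no reading.
- manip.camera_model(name): a dict with "mtx" (3x3 intrinsics, pixels), "k1" (the pictures are not rectified: a ray, as slopes to the right and down, at radius r is drawn at 1 + k1 r^2 times it, then the intrinsics apply), "R" (3x3) and "t" (3): a world point X has camera coordinates R X + t. Camera axes: x right, y down, z forward; pixel columns grow to the right and rows downward; lengths in m; the calibration is good to about 2 mm. A picture is of the moment at which its call begins: read the wrist's pose just before it. camera_model takes no time and is no camera call; for the wrist camera it gives the pose at the moment of the call.
- manip.sign_off(): hands the job in, once; it reports no verdict.
Trained networks look in the newest picture that a camera, given by its name, has taken for a name from the list of things; names that differ only in an ending like _2 or _b are one class to them, and where a whole thing is asked for, a point or a joint stands for the part that bears it (a point fixed in the world has none). Each returns a list of dicts, best first, with "conf" (0 to 1); they miss things now and then, are a little off and sometimes report something else, mostly with a low value. They report only what shows in the picture. A call takes as long as a camera call. They do not tell look-alikes from the thing itself.
- manip.regions_of(camera, query): "mask" (420x560 bool, what is visible of it).
- manip.mark_of(camera, query): "location" ([x, y, z] in m, in the coordinates of the camera as it stood for that picture, good to about 4 mm: a listed point, or the origin of a listed thing).
The state is a dict: "clock": time; "qpos": joint angles; "qd": joint speeds; "effort": joint torques, N m; "position": TCP position; "ee_rot": TCP orientation; "contact_force": force on the tool from outside, world axes, zero at the start; "moment": the same for the moment, N m; "width": finger opening in m.
Only numpy, scipy, OpenCV 4.12 (cv2) and the standard library are available. Lean on these libraries where they do the work, as an engineer would, in place of code of your own. Each camera call takes 0.05 s, during which the arm holds its last target.

## Working session

There is one attempt and no reset: what is moved stays moved. The work goes in short steps, Python scripts to look and compute and a tool call to move; the robot and the scene stay as the last step left them, time stands still between calls to the robot, and variables do not carry over. Pictures are saved under pics/ and viewed, and the job is handed in when it is done.

Besides the shell and the picture viewer there is one more tool, called after "Call:" by a JSON object that holds its "op" and its "data". play_rows: Moves the arm, as the interface text tells. Its arguments: {"type":"object","properties":{"steps":{"type":"array","items":{"type":"array","items":{"type":"number"}}},"newtons":{"type":"number"}},"required":["steps"]}

```bash
mkdir -p pics; ls
cat > h.py <<'E'
import numpy as np, cv2
from rig import manip
def save(n,f):
    im,d=manip.get_image(n); cv2.imwrite('pics/'+f,im[:,:,::-1]); return im,d
def toworld(n,loc):
    c=manip.camera_model(n); return np.array(c['R']).T@(np.array(loc)-np.array(c['t']))
def pix2w(n,u,v,d=None,z=None):
    c=manip.camera_model(n);K=np.array(c['mtx']);R=np.array(c['R']);t=np.array(c['t'])
    xd=np.array([(u-K[0,2])/K[0,0],(v-K[1,2])/K[1,1]]);x=xd.copy()
    for _ in range(20): x=xd/(1+c['k1']*(x@x))
    ray=np.array([x[0],x[1],1]); o=-R.T@t; r=R.T@ray
    s=d if d is not None else (z-o[2])/r[2]
    return o+s*r
E
python3 - <<'E'
from h import *
print(manip.get_state())
for n in ['scene','top','wrist']: save(n,n+'0.png'); c=manip.camera_model(n); print(n,c['mtx'],c['R'],c['t'])
for q in ['spool_blue','gauge','gauge_head','carriage','cup_floor','carriage_post','knob_grip','clutch']:
  for n in ['top','scene']:
    for r in manip.mark_of(n,q)[:3]: print(q,n,round(r['conf'],2),toworld(n,r['location']).round(4))
print(manip.get_state()['clock'])
E
```

```text
pics
{'clock': 0.0, 'qpos': array([ 1.21002045e+00,  2.76612974e-01,  1.50615038e+00, -1.88690394e-05,
        1.36069819e+00, -1.20991947e-01]), 'qd': array([ 0.0007774 , -0.00020923,  0.00050513,  0.00109825,  0.00024925,
       -0.00013919]), 'effort': array([-1.18075914e-03, -4.16774976e+01, -2.45800763e+01, -3.12705124e-04,
        1.12971343e-02,  2.62595518e-05]), 'position': array([0.1364217 , 0.55816933, 0.30302246]), 'ee_rot': array([ 0.70187943,  0.08392882,  0.70218202, -0.08521528]), 'contact_force': array([-0.1673394 , -0.10164135,  0.06836439]), 'moment': array([-0.00463794,  0.0161903 , -0.04637785]), 'width': 0.08555738766102376}
scene [[491.38430657   0.         280.24974181]
 [  0.         491.38430657 208.01777761]
 [  0.           0.           1.        ]] [[ 0.79849958  0.60194561 -0.00773941]
 [ 0.41902868 -0.56499321 -0.71077256]
 [-0.43221913  0.56430856 -0.70337932]] [-0.43265087 -0.13236987  1.44780847]
top [[405.43071934   0.         278.04260585]
 [  0.         405.43071934 211.95217305]
 [  0.           0.           1.        ]] [[-0.00466311 -0.99998688
[... 752 characters left out ...]
021]
gauge scene 0.74 [0.6467 0.0843 0.0055]
gauge_head top 0.86 [0.6443 0.0829 0.1414]
gauge_head scene 0.73 [0.5643 0.1041 0.0283]
gauge_head scene 0.6 [0.6456 0.0861 0.1491]
carriage top 0.56 [0.5627 0.1009 0.016 ]
carriage scene 0.83 [0.5662 0.1017 0.0144]
carriage scene 0.35 [0.6437 0.0801 0.005 ]
carriage scene 0.24 [ 0.7284 -0.3651  0.002 ]
cup_floor top 0.86 [0.5595 0.1037 0.0278]
cup_floor scene 0.89 [0.563  0.1044 0.03  ]
carriage_post top 0.92 [0.4676 0.1198 0.0513]
carriage_post scene 0.65 [0.4685 0.1268 0.051 ]
knob_grip top 0.51 [0.6427 0.087  0.178 ]
knob_grip scene 0.84 [0.6483 0.0875 0.1795]
clutch top 0.61 [0.6426 0.0814 0.1511]
clutch scene 0.67 [0.6462 0.0869 0.1567]
0.95
```

View pics/top0.png

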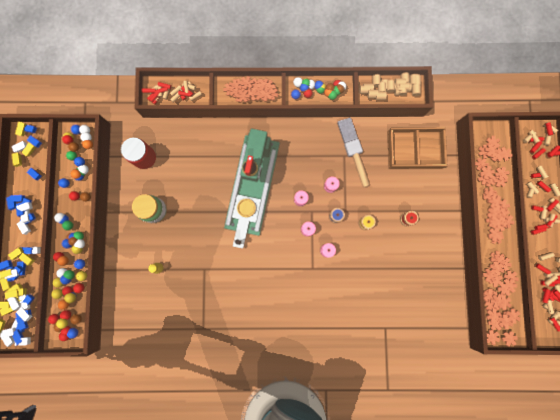

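View pics/scene0.png

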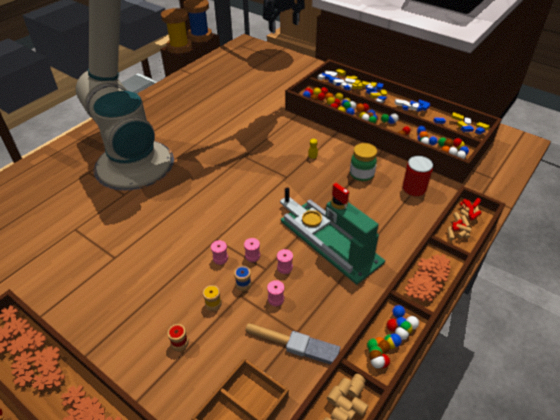

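View pics/wrist0.png

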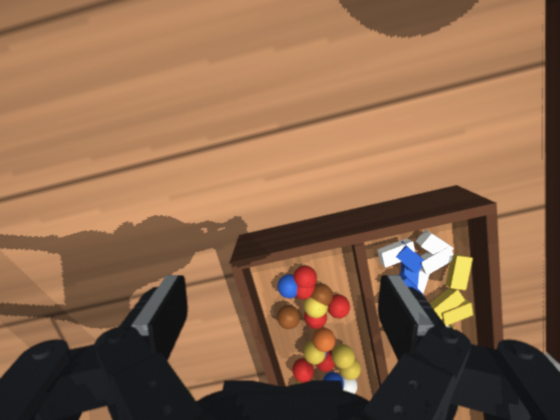

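Run:
```python
from h import *
c=manip.camera_model('wrist');print('wristcam',-np.array(c['R']).T@np.array(c['t']))
c=manip.camera_model('top');print('topcam',-np.array(c['R']).T@np.array(c['t']))
im,d=save('top','top1.png'); im2,d2=save('scene','scene1.png')
cv2.imwrite('pics/top1z.png',cv2.resize(im[120:270,210:430,::-1],None,fx=3.6,fy=3.6,interpolation=cv2.INTER_CUBIC))
cv2.imwrite('pics/sc1z.png',cv2.resize(im2[170:320,190:390,::-1],None,fx=4,fy=4,interpolation=cv2.INTER_CUBIC))
for n,I,D in (('top',im,d),('scene',im2,d2)):
  hsv=cv2.cvtColor(I,cv2.COLOR_RGB2HSV)
  for nm,q in (('blue','spool_blue'),('cup','cup_floor'),('knob','knob_grip')):
    pass
  for r in manip.regions_of(n,'spool_blue')[:8]:
    m=r['mask'];v,u=np.nonzero(m);ok=D[m]>0
    P=np.array([pix2w(n,a,b,d=D[b,a]) for a,b in zip(u,v) if D[b,a]>0])
    top=P[P[:,2]>0.040]
    print(n,round(r['conf'],2),u.mean().round(1),v.mean().round(1),len(u),I[m].mean(0).round(), 'topmid',((top.max(0)+top.min(0))/2).round(4),top.mean(0).round(4), len(top))
```

```text
wristcam [0.06120011 0.57742054 0.37435725]
topcam [0.41989894 0.01757665 1.1207702 ]
top 0.51 328.1 249.6 162 [247. 173. 205.] topmid [ 0.4469 -0.1181  0.0458] [ 0.4469 -0.1182  0.0457] 148
top 0.5 331.6 183.7 180 [240. 162. 192.] topmid [ 0.6266 -0.1322  0.0452] [ 0.626  -0.1316  0.045 ] 150
top 0.47 336.6 214.9 188 [153. 136. 148.] topmid [ 0.5413 -0.144   0.0458] [ 0.5411 -0.1438  0.0453] 149
top 0.46 300.9 197.7 153 [246. 170. 203.] topmid [ 0.5878 -0.0471  0.0458] [ 0.5874 -0.0475  0.0456] 135
top 0.45 308.1 228.2 167 [246. 170. 201.] topmid [ 0.5053 -0.0661  0.0459] [ 0.5046 -0.0661  0.0456] 151
top 0.4 148.8 207.8 772 [189. 166.  99.] topmid [0.5603 0.3573 0.0665] [0.5581 0.3536 0.0761] 665Traceback (most recent call last):
  File "<stdin>", line 13, in <module>
  File "h.py", line 8, in pix2w
    c=manip.camera_model(n);K=np.array(c['mtx']);R=np.array(c['R']);t=np.array(c['t'])
ValueError: time passes only in moves, steps and waits
```

View pics/top1z.png

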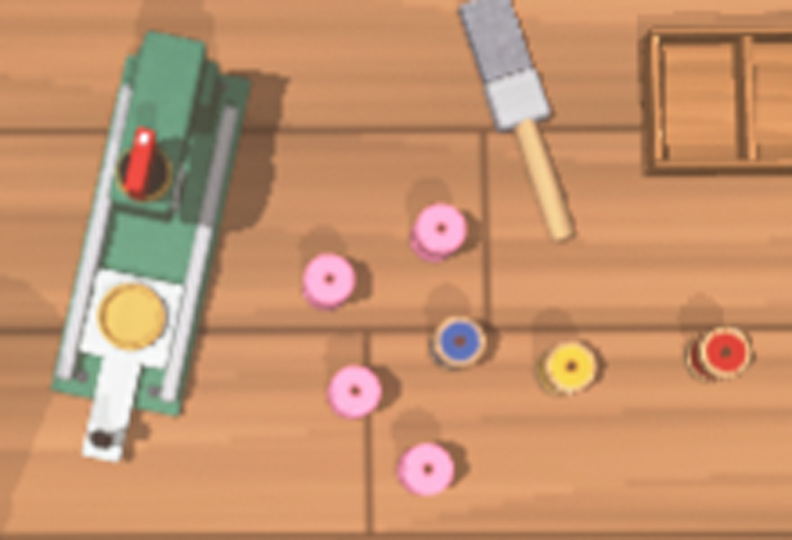

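View pics/sc1z.png

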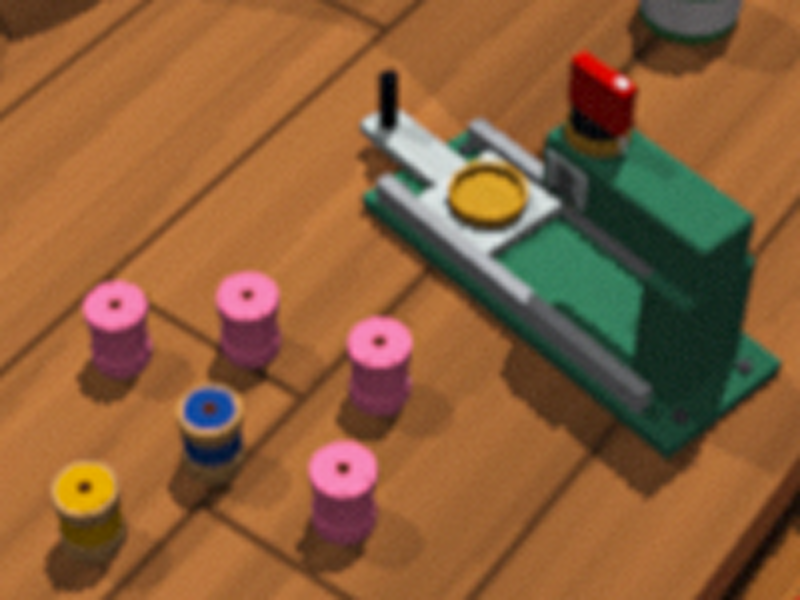

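```bash
cat >> h.py <<'E'
from scipy.spatial.transform import Rotation as Ro
def pose(s=None):
    s=s or manip.get_state(); q=np.array(s['ee_rot']); return np.array(s['position']),Ro.from_quat(q[[1,2,3,0]]).as_matrix(),s
def info():
    p,R,s=pose(); print('t',round(s['clock'],2),'p',p.round(4),'x',R[:,0].round(4),'y',R[:,1].round(4),'z',R[:,2].round(3),'yawy',np.degrees(np.arctan2(R[1,1],R[0,1])).round(2),'q',np.array(s['qpos']).round(3),'F',np.array(s['contact_force']).round(2),'M',np.array(s['moment']).round(3),'w',round(s['width'],4))
def goto(tcp,yaw=None):
    """print tool-axis shift (units of .03) with twist first applied to yaw (deg, of y-axis, mod 180)"""
    p,R,s=pose(); y0=np.degrees(np.arctan2(R[1,1],R[0,1])); tw=0
    if yaw is not None:
        tw=-(((yaw-y0)+90)%180-90)   # +twist about down x = clockwise => yaw decreases
    R2=R@Ro.from_euler('x',tw,degrees=True).as_matrix()
    print('twist units',round(tw/6,3),'(alt',round(tw/6-30*np.sign(tw),2),') shift before twist',(R.T@(np.array(tcp)-p)/.03).round(3),'after twist',(R2.T@(np.array(tcp)-p)/.03).round(3))
E
python3 - <<'E'
from h import *
info()
goto([0.541,-0.144,0.25],-45)
im,d=manip.get_image('scene'); c=manip.camera_model('scene')
hsv=cv2.cvtColor(im,cv2.COLOR_RGB2HSV)
m=(hsv[...,0]>105)&(hsv[...,0]<128)&(hsv[...,1]>120); m[:255]=0;m[300:]=0;m[:,:215]=0;m[:,265:]=0
P=np.array([pix2w('scene',a,b,d=d[b,a]) for b,a in zip(*np.nonzero(m))]);t=P[P[:,2]>.043]
print('scene blue top',((t.max(0)+t.min(0))/2).round(4),t.mean(0).round(4),len(t))
E
```

```text
t 1.1 p [0.1366 0.5586 0.3039] x [ 0.e+00  1.e-04 -1.e+00] y [2.375e-01 9.714e-01 1.000e-04] z [ 0.971 -0.238  0.   ] yawy 76.26 q [ 1.21   0.276  1.505  0.     1.361 -0.121] F [0.91 0.51 0.57] M [-0.001 -0.016  0.029] w 0.0855
twist units -9.79 (alt 20.21 ) shift before twist [  1.796 -19.547  18.658] after twist [  1.796 -26.093  -7.027]
scene blue top [ 0.542  -0.1437  0.0469] [ 0.5428 -0.1434  0.0469] 75
```

Call:
{"op": "play_rows", "data": {"steps": [[0, 0.05, -0.5, 0.5, 0], [0, 0.09, -0.96, 0.92, 0], [0, 0.09, -0.96, 0.92, 0], [0, 0.09, -0.96, 0.92, 0], [0, 0.09, -0.96, 0.92, 0], [0, 0.09, -0.96, 0.92, 0], [0, 0.09, -0.96, 0.92, 0], [0, 0.09, -0.96, 0.92, 0], [0, 0.09, -0.96, 0.92, 0], [0, 0.09, -0.96, 0.92, 0], [0, 0.09, -0.96, 0.92, 0], [0, 0.09, -0.96, 0.92, 0], [0, 0.09, -0.96, 0.92, 0], [0, 0.09, -0.96, 0.92, 0], [0, 0.09, -0.96, 0.92, 0], [0, 0.09, -0.96, 0.92, 0], [0, 0.09, -0.96, 0.92, 0], [0, 0.09, -0.96, 0.92, 0], [0, 0.09, -0.96, 0.92, 0], [0, 0.09, -0.96, 0.92, 0]]}}

```text
clock: 3.15
position: [0.5277, -0.1173, 0.2511]
ee_rot: [0.702, 0.085, 0.702, -0.085]
contact_force: [0.3, 1.2, -0.0]
width: 0.0852
```

Call:
{"op": "play_rows", "data": {"steps": [[0, 0, 0, 0, 1], [0, 0, 0, 0, 1], [0, 0, 0, 0, 1], [0, 0, 0, 0, 1], [0, 0, 0, 0, 1], [0, 0, 0, 0, 1], [0, 0, 0, 0, 1], [0, 0, 0, 0, 1], [0, 0, 0, 0, 1], [0, 0, 0, 0, 1], [0, 0, 0, 0, 1], [0, 0, 0, 0, 1], [0, 0, 0, 0, 1], [0, 0, 0, 0, 1], [0, 0, 0, 0, 1], [0, 0, 0, 0, 1], [0, 0, 0, 0, 1], [0, 0, 0, 0, 1], [0, 0, 0, 0, 1], [0, 0, 0, 0, 1]]}}

```text
clock: 5.15
position: [0.5271, -0.1157, 0.2512]
ee_rot: [0.276, 0.651, 0.276, -0.651]
contact_force: [-0.0, 1.2, 0.8]
width: 0.0853
```

Run:
```python
from h import *
info()
im,d=save('wrist','w2.png')
goto([0.5415,-0.144,0.25],-45)
```

```text
t 5.15 p [ 0.5271 -0.1157  0.2512] x [ 2.e-04  0.e+00 -1.e+00] y [ 7.195e-01 -6.945e-01  1.000e-04] z [-0.695 -0.719 -0.   ] yawy -43.99 q [-0.345  0.258  1.666  0.     1.217  0.423] F [-0.03  1.2   0.79] M [-0.019 -0.031  0.01 ] w 0.0853
twist units 0.144 (alt -29.86 ) shift before twist [0.038 1.004 0.342] after twist [0.038 1.009 0.327]
```

View pics/w2.png

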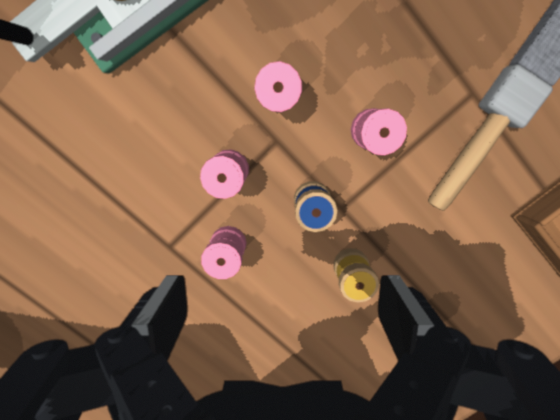

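Run:
```python
from h import *
im,d=manip.get_image('wrist'); hsv=cv2.cvtColor(im,cv2.COLOR_RGB2HSV)
# top disc fit: depth-based
P=[];
for v in range(180,240):
  for u in range(290,345):
    if d[v,u]>0:
      w=pix2w('wrist',u,v,d=d[v,u])
      if w[2]>.043: P.append(w)
P=np.array(P,np.float32);print('disc',cv2.minEnclosingCircle(P[:,:2].copy()),P[:,2].mean(),((P.max(0)+P.min(0))/2).round(4))
m=((hsv[...,0]>105)&(hsv[...,0]<128)&(hsv[...,1]>150)).astype(np.uint8); m[:195]=0;m[235:]=0;m[:,:295]=0;m[:,340:]=0
print(pix2w('wrist',316,212,z=.046))
goto([0.5415,-0.144,0.15],-45)
```

```text
Traceback (most recent call last):
  File "h.py", line 8, in pix2w
    c=manip.camera_model(n);K=np.array(c['mtx']);R=np.array(c['R']);t=np.array(c['t'])
ValueError: time passes only in moves, steps and waits
```

```bash
python3 - <<'E'
s=open('h.py').read()
s=s.replace("    c=manip.camera_model(n);K=","    c=cam(n);K=").replace("    c=manip.camera_model(n); return","    c=cam(n); return")
s+='''
_C={}
def cam(n):
    if n not in _C: _C[n]=manip.camera_model(n)
    return _C[n]
def cloud(n,d,u0,u1,v0,v1):
    return np.array([np.r_[pix2w(n,u,v,d=d[v,u]),u,v] for v in range(v0,v1) for u in range(u0,u1) if d[v,u]>0],np.float32)
'''
open('h.py','w').write(s)
E
python3 - <<'E'
from h import *
im,d=manip.get_image('wrist')
P=cloud('wrist',d,290,345,180,240); P=P[P[:,2]>.043]
print('disc',cv2.minEnclosingCircle(P[:,:2].copy()),P[:,2].mean(),((P.max(0)+P.min(0))/2).round(4))
print(pix2w('wrist',316,212,z=.046))
goto([0.5415,-0.144,0.15],-45)
E
```

```text
disc ((0.5430291295051575, -0.1421441286802292), 0.018531862646341324) 0.04669537 [ 5.431e-01 -1.421e-01  4.600e-02  3.160e+02  2.110e+02]
[ 0.54307972 -0.14227353  0.046     ]
twist units 0.23 (alt -29.77 ) shift before twist [3.371 1.001 0.351] after twist [3.371 1.009 0.327]
```

Call:
{"op": "play_rows", "data": {"steps": [[0, 0.6, 0.25, 0.1, 0.2], [0, 0.9, 0.25, 0.1, 0], [0, 0.9, 0.25, 0.1, 0], [0, 0.9, 0.25, 0, 0], [0, 0.07, 0, 0, 0], [0, 0, 0, 0, 0]]}}

```text
clock: 5.9
position: [0.5418, -0.143, 0.1497]
ee_rot: [-0.271, -0.653, -0.272, 0.653]
contact_force: [-0.4, -0.0, 0.3]
width: 0.0854
```

Run:
```python
from h import *
info()
im,d=save('wrist','w3.png')
P=cloud('wrist',d,200,400,150,400); P=P[(P[:,2]>.042)&(P[:,2]<.05)]
P=P[np.hypot(P[:,0]-.5425,P[:,1]+.143)<.03]
print('disc',cv2.minEnclosingCircle(P[:,:2].copy()),P[:,2].mean(),((P.max(0)+P.min(0))/2).round(4))
```

```text
t 5.9 p [ 0.5418 -0.143   0.1497] x [-1.5e-03  8.0e-04 -1.0e+00] y [ 0.7085 -0.7057 -0.0017] z [-0.706 -0.708  0.   ] yawy -44.89 q [-0.382  0.383  1.761  0.     0.999  0.401] F [-0.41 -0.03  0.27] M [ 0.038 -0.001  0.056] w 0.0854
disc ((0.543724000453949, -0.1423099935054779), 0.018677063286304474) 0.047591705 [ 5.438e-01 -1.423e-01  4.590e-02  2.825e+02  2.475e+02]
```

View pics/w3.png

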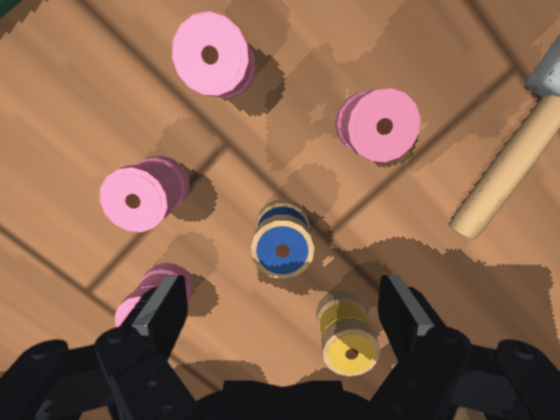

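Call:
{"op": "play_rows", "data": {"newtons": 35, "steps": [[0.2, 0.5, 0.02, -0.04, 0], [0.2, 0.7, 0, 0, 0], [0.2, 0.6, 0, 0, 0], [0.2, 0.39, 0, 0, 0], [0.2, 0, 0, 0, 0], [0.7, 0, 0, 0, 0], [0.7, 0, 0, 0, 0], [0.7, 0, 0, 0, 0], [0.7, 0, 0, 0, 0], [0.7, 0, 0, 0, 0], [0.7, 0, 0, 0, 0]]}}

```text
clock: 7.05
position: [0.5442, -0.143, 0.0856]
ee_rot: [0.272, 0.654, 0.27, -0.652]
contact_force: [1.0, 0.0, 6.1]
width: 0.0362
```

Run:
```python
from h import *
info()
im,d=save('wrist','w4.png')
```

```text
t 7.05 p [ 0.5442 -0.143   0.0856] x [ 2.5e-03 -8.0e-04 -1.0e+00] y [ 0.7078 -0.7064  0.0024] z [-0.706 -0.708 -0.001] yawy -44.94 q [-0.381  0.462  1.828  0.     0.849  0.403] F [0.95 0.04 6.12] M [0.135 0.089 0.068] w 0.0362
```

View pics/w4.png

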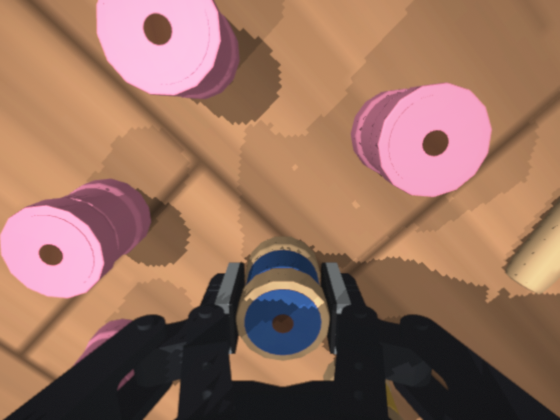

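Run:
```python
from h import *
im,d=manip.get_image('wrist'); p,R,s=pose()
P=cloud('wrist',d,225,345,240,370); P=P[(P[:,2]>.042)&(P[:,2]<.06)]
col=im[P[:,4].astype(int),P[:,3].astype(int)].astype(int)
hs=cv2.cvtColor(col[None].astype(np.uint8),cv2.COLOR_RGB2HSV)[0]
b=(hs[:,0]>105)&(hs[:,0]<128)&(hs[:,1]>140)
Q=P[b]
print('blue top',cv2.minEnclosingCircle(Q[:,:2].copy()),Q[:,2].mean(),Q[:,2].min(),Q[:,2].max())
print('hole',pix2w('wrist',283,323,z=.046), (R.T@(pix2w('wrist',283,323,z=.046)-p)).round(4))
c=cv2.minEnclosingCircle(Q[:,:2].copy())[0]; print((R.T@(np.array([c[0],c[1],.046])-p)).round(4))
```

```text
blue top ((0.5445590019226074, -0.14323100447654724), 0.01522084977477789) 0.04689052 0.045096613 0.04877848
hole [ 0.54433851 -0.14433757  0.046     ] [0.0397 0.001  0.0009]
[ 0.0397  0.0003 -0.    ]
```

Call:
{"op": "play_rows", "data": {"steps": [[0.7, -0.3, 0, 0, 0], [0.7, -0.8, 0, 0, 0], [0.7, -0.9, 0, 0, 0], [0.7, -0.9, 0, 0, 0], [0.7, -0.9, 0, 0, 0], [0.7, -0.2, 0, 0, 0], [0.7, 0, 0, 0, 0]]}}

```text
clock: 7.85
position: [0.5437, -0.1428, 0.2054]
ee_rot: [0.272, 0.654, 0.27, -0.652]
contact_force: [-1.1, 0.8, -1.1]
width: 0.036
```

Run:
```python
from h import *
info()
im,d=save('wrist','w5.png')
im,d=save('top','top5.png');
cv2.imwrite('pics/top5z.png',cv2.resize(im[120:270,210:430,::-1],None,fx=3.6,fy=3.6,interpolation=cv2.INTER_CUBIC))
# cup: rim points
P=cloud('top',d,225,270,190,235)
r=P[(P[:,2]>.031)&(P[:,2]<.038)]
print('cup top',cv2.minEnclosingCircle(r[:,:2].copy()),len(r))
hs=cv2.cvtColor(im,cv2.COLOR_RGB2HSV)
col=hs[P[:,4].astype(int),P[:,3].astype(int)]
b=(col[:,0]>15)&(col[:,0]<30)&(col[:,1]>120);Q=P[b&(P[:,2]>.022)]
print('brass',cv2.minEnclosingCircle(Q[:,:2].copy()),len(Q),Q[:,:5].mean(0))
P=cloud('top',d,230,270,140,185)
k=P[P[:,2]>.18];print('knob',len(k),k.mean(0)); 
if len(k)>4: print(cv2.minAreaRect(k[:,:2].copy()*1000))
```

```text
t 7.85 p [ 0.5437 -0.1428  0.2054] x [ 2.4e-03 -9.0e-04 -1.0e+00] y [ 0.7079 -0.7063  0.0024] z [-0.706 -0.708 -0.001] yawy -44.94 q [-0.381  0.328  1.687  0.     1.124  0.403] F [-1.13  0.76 -1.07] M [-0.044 -0.011 -0.022] w 0.036
cup top ((0.567033588886261, 0.08945128321647644), 0.059695739299058914) 80
brass ((0.5612410306930542, 0.10122103244066238), 0.02431364916265011) 240 [5.6195891e-01 1.0150491e-01 2.7444027e-02 2.4606667e+02 2.0753751e+02]
knob 101 [6.4419055e-01 8.2776919e-02 1.9008374e-01 2.4892079e+02 1.6376237e+02]
((644.6243286132812, 83.0569076538086), (12.324995994567871, 41.42173767089844), 77.8354263305664)
```

View pics/w5.png

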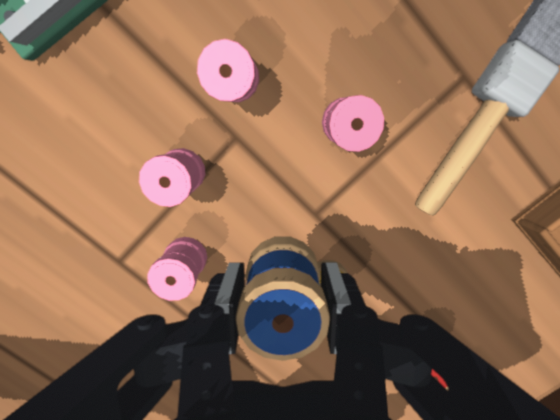

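View pics/top5z.png

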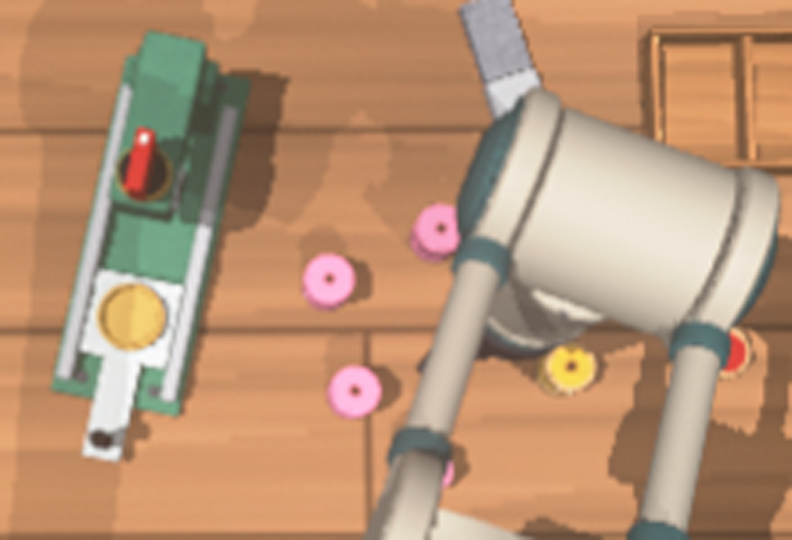

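Run:
```python
from h import *
goto([.4928,.1164,.205],77.8)
```

```text
twist units 9.543 (alt -20.46 ) shift before twist [-0.048 -7.268 -4.936] after twist [-0.048 -8.082  3.444]
```

Call:
{"op": "play_rows", "data": {"steps": [[0.7, 0, -0.4, -0.27, 0], [0.7, 0, -0.75, -0.52, 0], [0.7, 0, -0.75, -0.52, 0], [0.7, 0, -0.75, -0.52, 0], [0.7, 0, -0.75, -0.52, 0], [0.7, 0, -0.75, -0.52, 0], [0.7, 0, -0.75, -0.52, 0], [0.7, 0, -0.75, -0.52, 0], [0.7, 0, -0.75, -0.52, 0], [0.7, 0, -0.75, -0.5, 0], [0.7, 0, -0.12, 0, 0]]}}

```text
clock: 9.05
position: [0.4914, 0.119, 0.203]
ee_rot: [-0.271, -0.652, -0.273, 0.654]
contact_force: [-0.4, -0.1, -0.4]
width: 0.0361
```

Call:
{"op": "play_rows", "data": {"steps": [[0.7, 0, 0, 0, -1], [0.7, 0, 0, 0, -1], [0.7, 0, 0, 0, -1], [0.7, 0, 0, 0, -1], [0.7, 0, 0, 0, -1], [0.7, 0, 0, 0, -1], [0.7, 0, 0, 0, -1], [0.7, 0, 0, 0, -1], [0.7, 0, 0, 0, -1], [0.7, 0, 0, 0, -1], [0.7, 0, 0, 0, -1], [0.7, 0, 0, 0, -1], [0.7, 0, 0, 0, -1], [0.7, 0, 0, 0, -1], [0.7, 0, 0, 0, -1], [0.7, 0, 0, 0, -1], [0.7, 0, 0, 0, -1], [0.7, 0, 0, 0, -1], [0.7, 0, 0, 0, -1], [0.7, 0, 0, 0, -1]]}}

```text
clock: 11.05
position: [0.4925, 0.1157, 0.2033]
ee_rot: [0.7, 0.09, 0.702, -0.091]
contact_force: [0.2, -0.0, -0.3]
width: 0.0359
```

Call:
{"op": "play_rows", "data": {"steps": [[0.7, 0, 0, 0, -0.46], [0.7, 0, 0, 0, 0], [0.7, 0, 0, 0, 0]]}}

```text
clock: 11.35
position: [0.4929, 0.1158, 0.2037]
ee_rot: [0.703, 0.075, 0.704, -0.076]
contact_force: [-1.3, -0.7, -0.4]
width: 0.0362
```

Run:
```python
from h import *
info()
im,d=save('wrist','w6.png')
for r in manip.mark_of('wrist','cup_floor')[:2]: print('cup',round(r['conf'],2),toworld('wrist',r['location']).round(4))
for r in manip.mark_of('wrist','knob_grip')[:2]: print('knob',round(r['conf'],2),toworld('wrist',r['location']).round(4))
```

```text
t 11.35 p [0.4929 0.1158 0.2037] x [-1.5e-03 -2.0e-04 -1.0e+00] y [ 2.122e-01  9.772e-01 -5.000e-04] z [ 0.977 -0.212 -0.001] yawy 77.75 q [ 0.093  0.254  1.804 -0.     1.085 -1.264] F [-1.32 -0.69 -0.4 ] M [-0.014  0.014 -0.003] w 0.0362
```

View pics/w6.png

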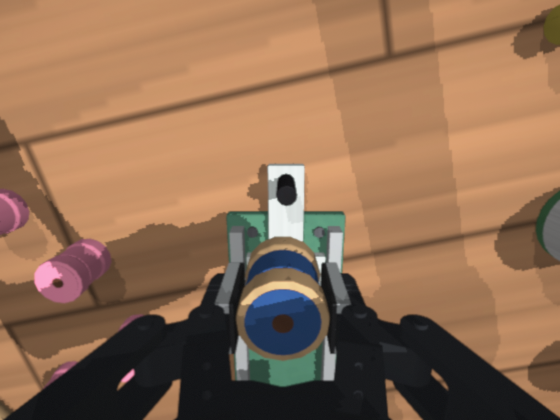

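Run:
```python
from h import *
im,d=manip.get_image('wrist'); P=cloud('wrist',d,265,310,160,215)
k=P[(P[:,2]>.060)&(P[:,2]<.07)]; print('post top wrist',len(k),k.mean(0), cv2.minEnclosingCircle(k[:,:2].copy()))
it,dt=manip.get_image('top'); P=cloud('top',dt,225,255,225,252)
k=P[(P[:,2]>.055)&(P[:,2]<.075)]; print('post top topcam',len(k),k.mean(0) if len(k) else 0, cv2.minEnclosingCircle(k[:,:2].copy()) if len(k) else 0)
iS,ds=save('scene','s6.png'); P=cloud('scene',ds,270,400,170,240)
k=P[(P[:,2]>.057)&(P[:,2]<.07)&(P[:,0]<.5)&(P[:,1]>.08)&(P[:,1]<.16)]; print('post scene',len(k),k.mean(0) if len(k) else 0)
hs=cv2.cvtColor(iS,cv2.COLOR_RGB2HSV); col=hs[P[:,4].astype(int),P[:,3].astype(int)]
b=(col[:,0]>15)&(col[:,0]<30)&(col[:,1]>150)&(P[:,2]<.045)&(P[:,2]>.02);Q=P[b]
print('scene brass',len(Q),cv2.minEnclosingCircle(Q[:,:2].copy()),Q.mean(0))
k=P[P[:,2]>.188];print('knob scene',k.mean(0))
for n in ('wrist','top','scene'):
  for r in manip.mark_of(n,'carriage_post')[:1]: print(n,'post',round(r['conf'],2),toworld(n,r['location']).round(4))
for n in ('top','scene'):
  for r in manip.mark_of(n,'cup_floor')[:1]: print(n,'cup',round(r['conf'],2),toworld(n,r['location']).round(4))
cv2.imwrite('pics/s6z.png',cv2.resize(iS[150:260,260:400,::-1],None,fx=5,fy=5,interpolation=cv2.INTER_CUBIC))
```

```text
post top wrist 366 [4.7061390e-01 1.2364370e-01 6.5109231e-02 2.8600546e+02 1.9377322e+02] ((0.47210943698883057, 0.12331608682870865), 0.00666563818231225)
post top topcam 6 [4.6525085e-01 1.1890748e-01 6.2621981e-02 2.3816667e+02 2.4266667e+02] ((0.4657849669456482, 0.11953719705343246), 0.005046268925070763)
post scene 23 [4.73320514e-01 1.20606214e-01 6.29398525e-02 2.87000000e+02
 1.89826080e+02]
scene brass 237 ((0.562666654586792, 0.10685692727565765), 0.031782716512680054) [5.6362754e-01 1.0285838e-01 2.7968405e-02 3.1152744e+02 2.1825739e+02]
knob scene [6.4872128e-01 8.2713574e-02 1.9034907e-01 3.4105334e+02 1.8867999e+02]
wrist post 0.6 [0.469  0.1225 0.052 ]
top post 0.59 [0.471  0.1201 0.0519]
scene post 0.98 [0.472  0.1215 0.0516]
top cup 0.59 [ 6.462e-01  8.620e-02 -3.000e-04]
scene cup 0.77 [0.5619 0.1003 0.0297]
```

View pics/s6z.png

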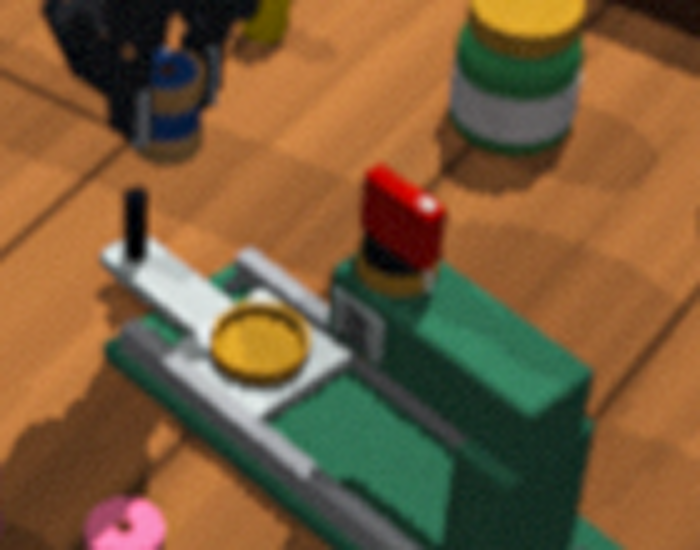

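Run:
```python
from h import *
goto([.5637,.1027,.1236],77.6)
```

```text
twist units 0.036 (alt -29.96 ) shift before twist [2.692 0.059 2.384] after twist [2.692 0.068 2.383]
```

Call:
{"op": "play_rows", "data": {"steps": [[0.7, 0, 0.06, 0.5, 0.03], [0.7, 0, 0, 0.7, 0], [0.7, 0, 0, 0.7, 0], [0.7, 0, 0, 0.48, 0], [0.7, 0.5, 0, 0, 0], [0.7, 0.8, 0, 0, 0], [0.7, 0.8, 0, 0, 0], [0.7, 0.5, 0, 0, 0], [0.7, 0.1, 0, 0, 0], [0.7, 0, 0, 0, 0], [0.7, 0, 0, 0, 0]]}}

```text
clock: 13.0
position: [0.5645, 0.1026, 0.1241]
ee_rot: [0.704, 0.076, 0.702, -0.076]
contact_force: [0.7, -0.2, -0.9]
width: 0.0363
```

Run:
```python
from h import *
info(); goto([.5637,.1027,.1236],77.6)
im,d=save('scene','s7.png');iw,_=save('wrist','w7.png')
cv2.imwrite('pics/s7z.png',cv2.resize(im[150:260,260:400,::-1],None,fx=5,fy=5,interpolation=cv2.INTER_CUBIC))
```

```text
t 13.0 p [0.5645 0.1026 0.1241] x [ 1.8e-03  2.0e-04 -1.0e+00] y [2.141e-01 9.768e-01 5.000e-04] z [ 0.977 -0.214  0.002] yawy 77.64 q [ 0.058  0.428  1.763  0.     0.949 -1.297] F [ 0.68 -0.2  -0.93] M [-0.038  0.03   0.011] w 0.0363
twist units 0.007 (alt -29.99 ) shift before twist [ 0.017 -0.001 -0.027] after twist [ 0.017 -0.001 -0.027]
```

View pics/s7z.png

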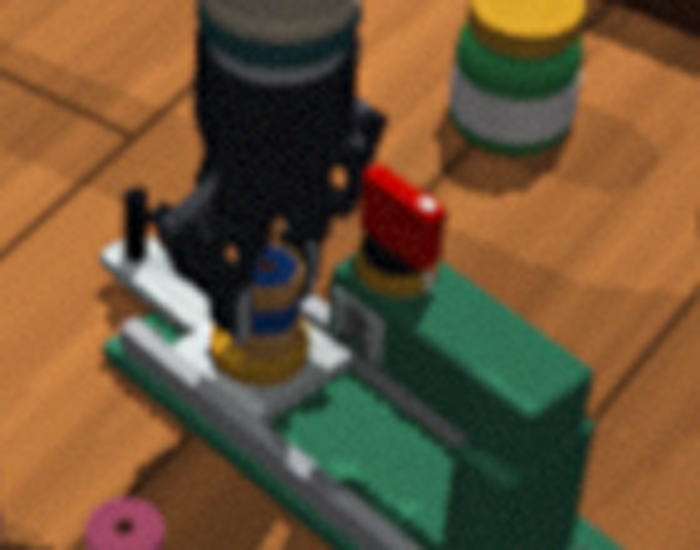

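View pics/w7.png

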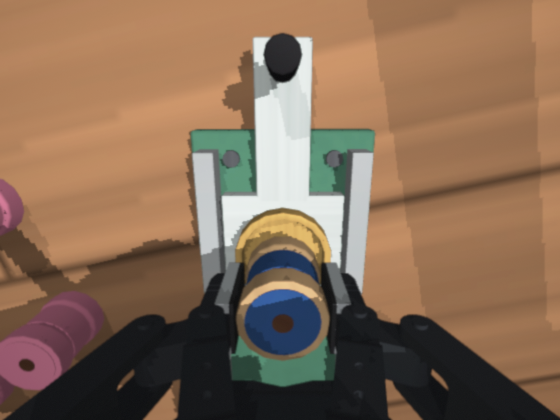

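Run:
```python
from h import *
def proj(n,X):
    c=cam(n);x=np.array(c['R'])@np.array(X)+np.array(c['t']);a=x[:2]/x[2];a=a*(1+c['k1']*(a@a));K=np.array(c['mtx']);return a*[K[0,0],K[1,1]]+K[:2,2]
print(proj('scene',[.5645,.1026,.0843]),proj('scene',[.5645,.1026,.0385]),proj('scene',[.5637,.1027,.027]))
im,d=manip.get_image('scene'); c0=(260,150)
def z(p): return (np.array(p)-c0+.5)*5
print([z(proj('scene',[.5645,.1026,h])).round(1) for h in (.0845,.0385,.034,.027)])
P=cloud('scene',d,295,330,195,222)
hs=cv2.cvtColor(im,cv2.COLOR_RGB2HSV); col=hs[P[:,4].astype(int),P[:,3].astype(int)]
b=(col[:,0]>105)&(col[:,0]<128)&(col[:,1]>100)&(P[:,2]>.075)&(P[:,2]<.09);Q=P[b];print(len(Q),Q.mean(0),Q.min(0),Q.max(0))
iw,dw=manip.get_image('wrist'); W=cloud('wrist',dw,225,340,200,300)
h2=cv2.cvtColor(iw,cv2.COLOR_RGB2HSV); col=h2[W[:,4].astype(int),W[:,3].astype(int)]
r=W[(W[:,2]>.032)&(W[:,2]<.036)&(col[:,1]>100)]
from scipy.optimize import least_squares
print(len(r),r[:,:2].min(0),r[:,:2].max(0))
p,R,s=pose()
L=(r[:,:3]-p)@R; print('tool y range',L[:,1].min(),L[:,1].max(),'z range',L[:,2].min(),L[:,2].max())
W2=cloud('wrist',dw,260,305,30,85);k=W2[(W2[:,2]>.062)&(W2[:,2]<.068)];print('post',cv2.minEnclosingCircle(k[:,:2].copy()),((k[:,:3].mean(0)-p)@R).round(4))
```

```text
[312.61622168 202.41372159] [311.91282323 215.51482692] [311.50295617 218.53941358]
[array([265.6, 264.3]), array([262.1, 330.1]), array([261.7, 336.3]), array([261.2, 346. ])]
40 [5.69865286e-01 1.02523945e-01 8.36188570e-02 3.14399994e+02
 2.03550003e+02] [5.5761826e-01 7.1902096e-02 7.5149357e-02 3.0300000e+02 2.0000000e+02] [5.8075601e-01 1.1677445e-01 8.9110851e-02 3.1800000e+02 2.1100000e+02]
1080 [0.53801155 0.07878911] [0.5814552  0.12868802]
tool y range -0.024392807434903328 0.025556530624054778 z range -0.026478516058309344 0.01308036254550908
post ((0.47182589769363403, 0.12341482937335968), 0.006949909031391144) [ 0.0588  0.0004 -0.0951]
```

Call:
{"op": "play_rows", "data": {"steps": [[0.7, 0.1, 0.02, -0.02, 0], [0.7, 0.1, 0, 0, 0], [0.7, 0.1, 0, 0, 0], [0.7, 0.07, 0, 0, 0], [0.7, 0, 0, 0, 0]]}}

```text
clock: 13.7
position: [0.5632, 0.1032, 0.1127]
ee_rot: [0.703, 0.076, 0.703, -0.076]
contact_force: [-0.4, -0.7, 4.1]
width: 0.0364
```

Run:
```python
from h import *
info(); 
iw,_=save('wrist','w8.png')
```

```text
t 13.7 p [0.5632 0.1032 0.1127] x [ 3.e-04 -1.e-04 -1.e+00] y [ 0.2139  0.9769 -0.    ] z [ 0.977 -0.214  0.   ] yawy 77.65 q [ 0.06   0.44   1.777 -0.     0.924 -1.295] F [-0.36 -0.69  4.11] M [-0.049  0.189 -0.016] w 0.0364
```

View pics/w8.png

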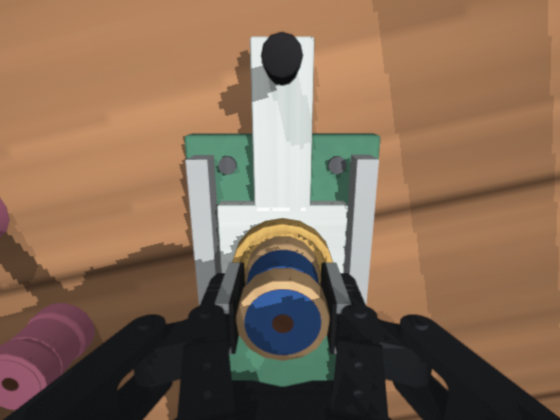

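Call:
{"op": "play_rows", "data": {"steps": [[0.45, 0, 0, 0, 0], [0.3, 0, 0, 0, 0], [0.2, 0, 0, 0, 0], [0.2, -0.2, 0, 0, 0], [0.2, -0.6, 0, 0, 0], [0.2, -0.8, 0, 0, 0], [0.2, -0.7, 0, 0, 0], [0.2, 0, 0, 0, 0]]}}

```text
clock: 14.55
position: [0.565, 0.1034, 0.1845]
ee_rot: [0.705, 0.077, 0.701, -0.076]
contact_force: [0.3, -0.0, 0.4]
width: 0.0684
```

Run:
```python
from h import *
info(); 
iw,_=save('wrist','w9.png'); im,d=save('scene','s9.png')
cv2.imwrite('pics/s9z.png',cv2.resize(im[150:260,260:400,::-1],None,fx=5,fy=5,interpolation=cv2.INTER_CUBIC))
goto([.4713,.1233,.103],77.6)
```

```text
t 14.55 p [0.565  0.1034 0.1845] x [ 6.9e-03  5.0e-04 -1.0e+00] y [0.214  0.9768 0.002 ] z [ 0.977 -0.214  0.007] yawy 77.64 q [ 0.06   0.363  1.692  0.     1.081 -1.295] F [ 0.31 -0.02  0.41] M [ 0.015 -0.036  0.013] w 0.0684
twist units 0.007 (alt -29.99 ) shift before twist [ 2.614 -0.005 -3.134] after twist [ 2.614 -0.007 -3.134]
```

View pics/s9z.png

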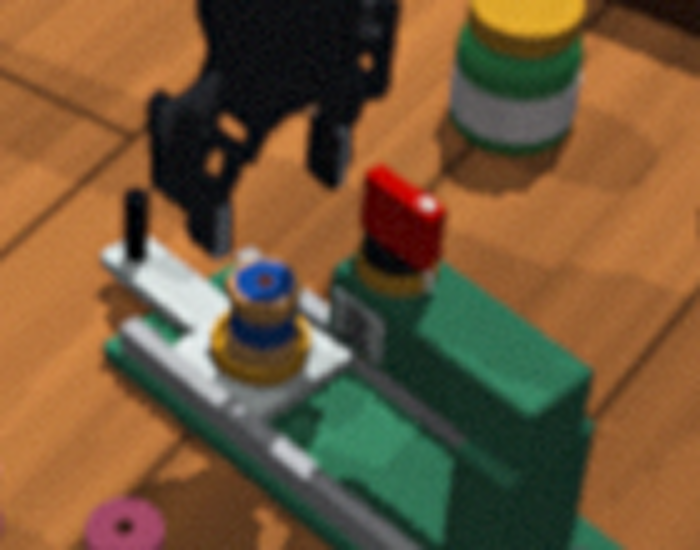

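View pics/w9.png

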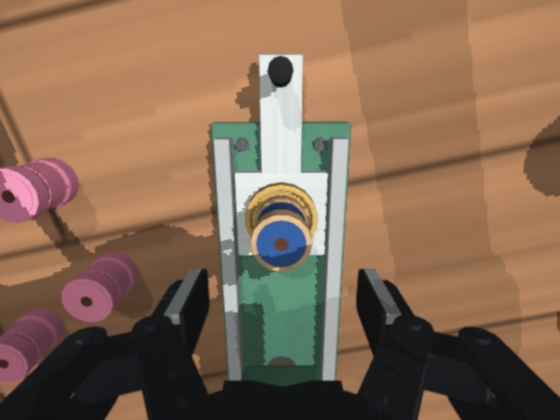

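Call:
{"op": "play_rows", "data": {"newtons": 60, "steps": [[0.2, 0, 0, -0.5, 0], [0.2, 0, 0, -0.8, 0], [0.2, 0, 0, -0.8, 0], [0.2, 0, 0, -0.7, 0], [0.2, 0, 0, -0.33, 0], [0.3, 0.4, 0, 0, 0], [0.4, 0.8, 0, 0, 0], [0.5, 0.8, 0, 0, 0], [0.5, 0.4, 0, 0, 0], [0.5, 0.06, 0, 0, 0], [0.5, 0, 0, 0, 0]]}}

```text
clock: 15.75
position: [0.4715, 0.1233, 0.1068]
ee_rot: [0.703, 0.076, 0.703, -0.076]
contact_force: [-0.8, 0.7, 0.3]
width: 0.0429
```

Run:
```python
from h import *
info(); goto([.4713,.1233,.106],77.6)
iw,_=save('wrist','w10.png')
```

```text
t 15.75 p [0.4715 0.1233 0.1068] x [-1.1e-03 -1.0e-04 -1.0e+00] y [ 2.141e-01  9.768e-01 -3.000e-04] z [ 0.977 -0.214 -0.001] yawy 77.64 q [ 0.113  0.347  1.969  0.     0.826 -1.242] F [-0.85  0.72  0.32] M [-0.063 -0.047  0.047] w 0.0429
twist units 0.006 (alt -29.99 ) shift before twist [ 0.028 -0.002 -0.006] after twist [ 0.028 -0.002 -0.006]
```

View pics/w10.png

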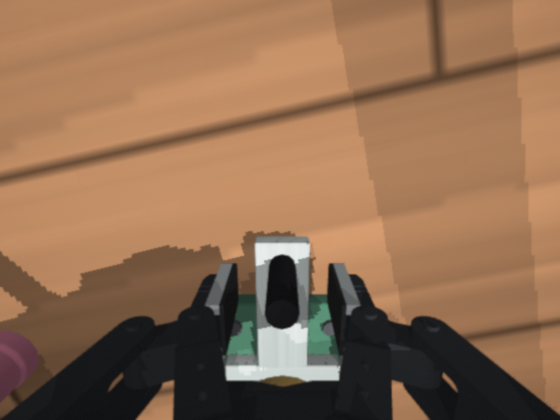

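Post centred between the pads at (282,290). Close and push.

Call:
{"op": "play_rows", "data": {"newtons": 60, "steps": [[0.95, 0, 0, 0, 0], [0.95, 0, 0, 0, 0], [0.95, 0, 0, 0, 0], [0.95, 0, 0, 0, 0], [0.95, 0, 0, 0, 0]]}}

```text
clock: 16.3
position: [0.4718, 0.123, 0.1082]
ee_rot: [0.704, 0.076, 0.702, -0.076]
contact_force: [-0.6, -3.1, 6.5]
width: 0.0123
```

Call:
{"op": "play_rows", "data": {"steps": [[0.95, 0, 0, 0.05, 0], [0.95, 0, 0, 0.15, 0], [0.95, 0, 0, 0.25, 0], [0.95, 0, 0, 0.3, 0], [0.95, 0, 0, 0.3, 0], [0.95, 0, 0, 0.3, 0], [0.95, 0, 0, 0.3, 0], [0.95, 0, 0, 0.3, 0], [0.95, 0, 0, 0.2, 0], [0.95, 0, 0, 0.1, 0], [0.95, 0, 0, 0.05, 0]]}}

```text
clock: 17.4
position: [0.5386, 0.1085, 0.1082]
ee_rot: [0.703, 0.076, 0.703, -0.076]
contact_force: [-2.3, -0.9, 7.7]
width: 0.0123
```

Run:
```python
from h import *
info()
```

```text
t 17.4 p [0.5386 0.1085 0.1082] x [-4.e-04 -0.e+00 -1.e+00] y [ 2.140e-01  9.768e-01 -1.000e-04] z [ 0.977 -0.214 -0.   ] yawy 77.64 q [ 0.072  0.419  1.833  0.     0.89  -1.283] F [-2.27 -0.88  7.66] M [-0.233  0.477  0.071] w 0.0123
```

Call:
{"op": "play_rows", "data": {"steps": [[0.95, 0, 0, 0.1, 0], [0.95, 0, 0, 0.1, 0], [0.95, 0, 0, 0.1, 0], [0.95, 0, 0, 0.05, 0], [0.95, 0, 0, 0, 0]]}}

```text
clock: 17.9
position: [0.5489, 0.1062, 0.1083]
ee_rot: [0.703, 0.076, 0.703, -0.076]
contact_force: [-2.7, -0.9, 6.2]
width: 0.012
```

Call:
{"op": "play_rows", "data": {"steps": [[0.95, 0, 0, 0.08, 0], [0.95, 0, 0, 0, 0]]}}

```text
clock: 18.1
position: [0.5512, 0.1057, 0.1082]
ee_rot: [0.703, 0.076, 0.703, -0.076]
contact_force: [-2.2, -1.3, 6.7]
width: 0.0123
```

Call:
{"op": "play_rows", "data": {"steps": [[0.95, 0, 0, 0.06, 0], [0.95, 0, 0, 0, 0]]}}

```text
clock: 18.3
position: [0.5529, 0.1054, 0.1083]
ee_rot: [0.703, 0.076, 0.703, -0.076]
contact_force: [-2.5, -1.5, 7.5]
width: 0.012
```

Call:
{"op": "play_rows", "data": {"steps": [[0.95, 0, 0, 0.05, 0], [0.95, 0, 0, 0, 0]]}}

```text
clock: 18.5
position: [0.5543, 0.1051, 0.1083]
ee_rot: [0.703, 0.076, 0.703, -0.076]
contact_force: [-3.6, -0.7, 6.2]
width: 0.0123
```

Call:
{"op": "play_rows", "data": {"steps": [[0.95, 0, 0, 0.05, 0], [0.95, 0, 0, 0, 0]]}}

```text
clock: 18.7
position: [0.5545, 0.105, 0.1082]
ee_rot: [0.702, 0.076, 0.704, -0.076]
contact_force: [-4.0, 0.4, 9.4]
width: 0.0123
```

Call:
{"op": "play_rows", "data": {"steps": [[0.95, 0, 0, 0.05, 0], [0.95, 0, 0, 0, 0]]}}

```text
clock: 18.9
position: [0.5547, 0.105, 0.1082]
ee_rot: [0.701, 0.076, 0.705, -0.076]
contact_force: [-7.3, 0.6, 10.9]
width: 0.0118
```

Call:
{"op": "play_rows", "data": {"steps": [[0.95, 0, 0, 0.08, 0], [0.95, 0, 0, 0, 0]]}}

```text
clock: 19.1
position: [0.555, 0.1049, 0.1082]
ee_rot: [0.699, 0.077, 0.707, -0.076]
contact_force: [-12.5, 1.7, 15.3]
width: 0.012
```

Run:
```python
from h import *
info()
im,d=save('scene','s11.png')
cv2.imwrite('pics/s11z.png',cv2.resize(im[150:260,260:400,::-1],None,fx=5,fy=5,interpolation=cv2.INTER_CUBIC))
```

```text
t 19.1 p [0.555  0.1049 0.1082] x [-0.0107  0.0017 -0.9999] y [ 2.147e-01  9.767e-01 -6.000e-04] z [ 0.977 -0.215 -0.011] yawy 77.6 q [ 0.062  0.44   1.792  0.003  0.92  -1.294] F [-12.55   1.65  15.29] M [ 0.26   1.682 -0.01 ] w 0.012
```

View pics/s11z.png

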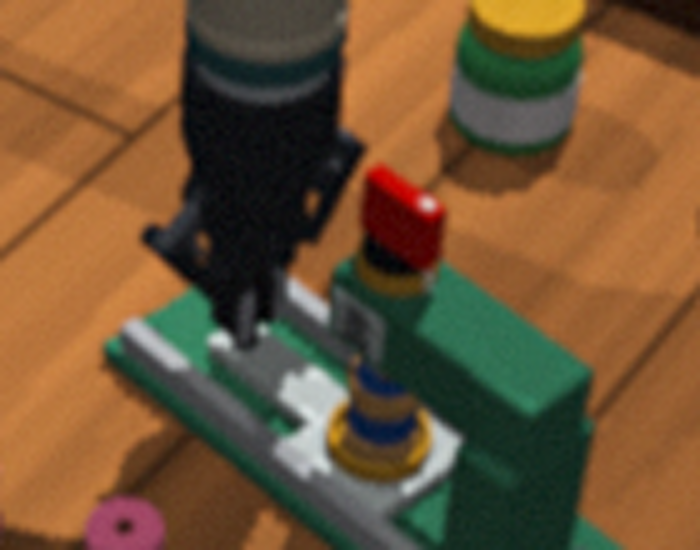

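Call:
{"op": "play_rows", "data": {"steps": [[0.95, 0, 0, -0.1, 0], [0.6, 0, 0, 0, 0], [0.4, 0, 0, 0, 0], [0.3, 0, 0, -0.03, 0], [0.3, -0.4, 0, 0, 0], [0.3, -0.8, 0, 0, 0], [0.3, -0.9, 0, 0, 0], [0.3, -0.9, 0, 0, 0], [0.3, -0.9, 0, 0, 0], [0.3, -0.9, 0, 0, 0], [0.3, -0.8, 0, 0, 0], [0.3, -0.4, 0, 0, 0], [0.3, 0, 0, 0, 0]]}}

```text
clock: 20.45
position: [0.5569, 0.1049, 0.2896]
ee_rot: [0.705, 0.076, 0.701, -0.076]
contact_force: [-0.1, -0.3, -0.4]
width: 0.0596
```

Run:
```python
from h import *
info(); goto([.6472,.0848,.285],77.6)
im,d=save('wrist','w12.png')
t,dt=manip.get_image('top'); P=cloud('top',dt,225,275,135,190); k=P[P[:,2]>.18]; print(len(k),cv2.minAreaRect(k[:,:2].copy()*1000))
P=cloud('wrist',d,200,360,200,419); k=P[(P[:,2]>.18)&(P[:,2]<.2)]; print(len(k)); 
if len(k)>9: print(cv2.minAreaRect(k[:,:2].copy()*1000))
```

```text
t 20.45 p [0.5569 0.1049 0.2896] x [ 4.5e-03  5.0e-04 -1.0e+00] y [0.2141 0.9768 0.0014] z [ 0.977 -0.214  0.004] yawy 77.64 q [ 0.063  0.27   1.55   0.     1.318 -1.292] F [-0.13 -0.29 -0.41] M [-0.012  0.012 -0.059] w 0.0596
twist units 0.006 (alt -29.99 ) shift before twist [ 0.166 -0.01   3.082] after twist [ 0.166 -0.008  3.082]
1983 ((553.3428344726562, 61.99645233154297), (52.44101333618164, 82.14814758300781), 82.41432189941406)
693
((634.7023315429688, 87.59536743164062), (11.641044616699219, 23.770524978637695), 77.65067291259766)
```

View pics/w12.png

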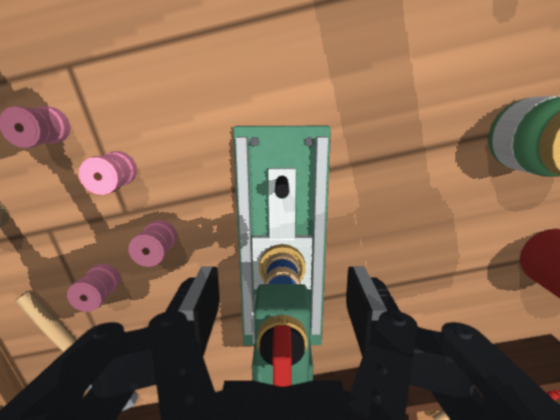

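Call:
{"op": "play_rows", "data": {"steps": [[0.3, 0, 0, 0.5, 0], [0.3, 0, 0, 0.8, 0], [0.3, 0, 0, 0.8, 0], [0.3, 0, 0, 0.7, 0], [0.3, 0, 0, 0.28, 0], [0.3, 0, 0, 0, 0], [0.3, 0, 0, 0, 0]]}}

```text
clock: 21.25
position: [0.6457, 0.0851, 0.2864]
ee_rot: [0.702, 0.076, 0.704, -0.076]
contact_force: [-0.9, -0.0, 0.1]
width: 0.0599
```

Run:
```python
from h import *
info(); goto([.6472,.0848,.2335],77.65)
im,d=save('wrist','w13.png')
P=cloud('wrist',d,200,360,200,419); k=P[(P[:,2]>.185)&(P[:,2]<.198)]; print(len(k)); 
if len(k)>9: print(cv2.minAreaRect(k[:,:2].copy()*1000))
```

```text
t 21.25 p [0.6457 0.0851 0.2864] x [-2.6e-03  3.0e-04 -1.0e+00] y [ 2.142e-01  9.768e-01 -3.000e-04] z [ 0.977 -0.214 -0.003] yawy 77.63 q [ 0.024  0.401  1.358  0.     1.385 -1.331] F [-0.92 -0.    0.09] M [0.025 0.031 0.047] w 0.0599
twist units -0.003 (alt 30.0 ) shift before twist [1.763 0.002 0.055] after twist [1.763 0.002 0.055]
1559
((646.14697265625, 85.47714233398438), (11.76931095123291, 41.713069915771484), 78.0153579711914)
```

View pics/w13.png

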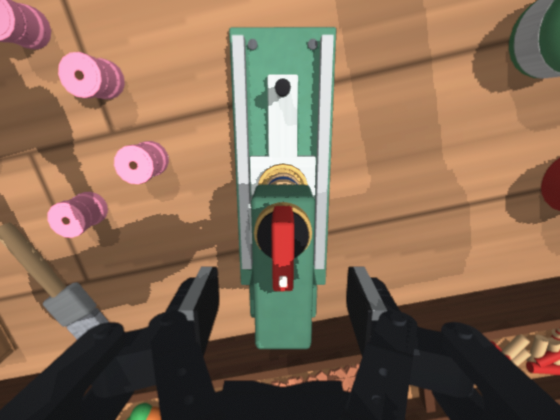

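Call:
{"op": "play_rows", "data": {"newtons": 50, "steps": [[0.4, 0.4, 0, 0.03, 0], [0.5, 0.7, 0, 0, 0], [0.6, 0.5, 0, 0, 0], [0.6, 0.14, 0, 0, 0], [0.6, 0, 0, 0, 0], [0.95, 0, 0, 0, 0], [0.95, 0, 0, 0, 0], [0.95, 0, 0, 0, 0], [0.95, 0, 0, 0, 0], [0.95, 0, 0, 0, 0]]}}

```text
clock: 22.3
position: [0.6476, 0.0848, 0.2363]
ee_rot: [0.704, 0.076, 0.702, -0.076]
contact_force: [-0.5, -0.4, 5.9]
width: 0.0115
```

Run:
```python
from h import *
info()
```

```text
t 22.3 p [0.6476 0.0848 0.2363] x [ 0.0018 -0.     -1.    ] y [2.140e-01 9.768e-01 4.000e-04] z [ 0.977 -0.214  0.002] yawy 77.65 q [ 0.024  0.432  1.434 -0.     1.273 -1.331] F [-0.52 -0.44  5.93] M [-0.067  0.131  0.065] w 0.0115
```

Call:
{"op": "play_rows", "data": {"steps": [[0.95, 0, 0, 0, 0.5], [0.95, 0, 0, 0, 1], [0.95, 0, 0, 0, 1], [0.95, 0, 0, 0, 1], [0.95, 0, 0, 0, 1], [0.95, 0, 0, 0, 0.5]]}}

```text
clock: 22.9
position: [0.6472, 0.0841, 0.2363]
ee_rot: [0.659, 0.256, 0.658, -0.257]
contact_force: [-1.3, -2.5, 5.1]
width: 0.0111
```

```bash
cat > mz.py <<'E'
from h import *
info()
a=[]
for i in range(6):
    s=manip.get_state(); a.append(s['moment'][2]); 
    if i<5: manip.get_image('top')
p,R,_=pose(s)
y=np.degrees(np.arctan2(R[1,1],R[0,1])); print('turned',round(77.65-y,2),'Mz',np.round(a,3),'mean',np.mean(a).round(3))
E
python3 mz.py
```

```text
t 22.9 p [0.6472 0.0841 0.2363] x [ 9.0e-04 -1.5e-03 -1.0e+00] y [ 6.759e-01  7.370e-01 -5.000e-04] z [ 0.737 -0.676  0.002] yawy 47.48 q [ 0.023  0.432  1.435 -0.002  1.274 -0.805] F [-1.3  -2.51  5.06] M [-0.342  0.319  0.124] w 0.0111
turned 30.03 Mz [ 0.124 -0.097 -0.076 -0.097 -0.091 -0.12 ] mean -0.059
```

Call:
{"op": "play_rows", "data": {"steps": [[0.95, 0, 0, 0, 0.6], [0.95, 0, 0, 0, 0.8], [0.95, 0, 0, 0, 0.8], [0.95, 0, 0, 0, 0.5]]}}

```text
clock: 23.55
position: [0.6469, 0.0838, 0.2363]
ee_rot: [0.617, 0.346, 0.616, -0.347]
contact_force: [-2.3, -3.0, 7.4]
width: 0.0114
```

```bash
cat > m1.py <<'E'
from h import *
p,R,s=pose(); y=np.degrees(np.arctan2(R[1,1],R[0,1])); print('t',round(s['clock'],2),'turned',round((77.65-y)%360,2),'rad',round(np.radians((77.65-y)%360),3),'Mz',round(s['moment'][2],3),'eff6',s['effort'][5].round(4),'qd6',s['qd'][5].round(3),'F',np.round(s['contact_force'],1),'q6',s['qpos'][5].round(3),'p',p.round(4))
E
python3 m1.py
```

```text
t 23.55 turned 46.35 rad 0.809 Mz 0.121 eff6 -0.2356 qd6 0.5 F [-2.3 -3.   7.4] q6 -0.522 p [0.6469 0.0838 0.2363]
```

Call:
{"op": "play_rows", "data": {"steps": [[0.95, 0, 0, 0, 0.5], [0.95, 0, 0, 0, 0.5]]}}

```text
clock: 23.75
position: [0.6468, 0.0837, 0.2363]
ee_rot: [0.598, 0.378, 0.597, -0.379]
contact_force: [-3.1, -3.5, 6.0]
width: 0.0108
```

```bash
python3 m1.py
```

```text
t 23.75 turned 52.32 rad 0.913 Mz 0.062 eff6 -0.35 qd6 0.518 F [-3.1 -3.5  6. ] q6 -0.418 p [0.6468 0.0837 0.2363]
```

Call:
{"op": "play_rows", "data": {"steps": [[0.95, 0, 0, 0, 0.5], [0.95, 0, 0, 0, 0.5]]}}

```text
clock: 23.95
position: [0.6466, 0.0837, 0.2363]
ee_rot: [0.577, 0.408, 0.577, -0.41]
contact_force: [-2.0, -3.2, 6.2]
width: 0.0111
```

```bash
python3 m1.py
```

```text
t 23.95 turned 58.32 rad 1.018 Mz 0.083 eff6 -0.3497 qd6 0.52 F [-2.  -3.2  6.2] q6 -0.313 p [0.6466 0.0837 0.2363]
```

Call:
{"op": "play_rows", "data": {"steps": [[0.95, 0, 0, 0, 0.5], [0.95, 0, 0, 0, 0.5]]}}

```text
clock: 24.15
position: [0.6465, 0.0836, 0.2363]
ee_rot: [0.555, 0.438, 0.554, -0.44]
contact_force: [-4.0, -3.0, 7.5]
width: 0.0113
```

```bash
python3 m1.py
```

```text
t 24.15 turned 64.33 rad 1.123 Mz 0.107 eff6 -0.3495 qd6 0.516 F [-4.  -3.   7.5] q6 -0.209 p [0.6465 0.0836 0.2363]
```

Call:
{"op": "play_rows", "data": {"steps": [[0.95, 0, 0, 0, 0.5], [0.95, 0, 0, 0, 0.5]]}}

```text
clock: 24.35
position: [0.6463, 0.0836, 0.2363]
ee_rot: [0.531, 0.466, 0.531, -0.468]
contact_force: [-4.3, -3.3, 6.9]
width: 0.0109
```

```bash
python3 m1.py
```

```text
t 24.35 turned 70.32 rad 1.227 Mz 0.106 eff6 -0.3494 qd6 0.519 F [-4.3 -3.3  6.9] q6 -0.104 p [0.6463 0.0836 0.2363]
```

Call:
{"op": "play_rows", "data": {"steps": [[0.95, 0, 0, 0, 0.5], [0.95, 0, 0, 0, 0.5]]}}

```text
clock: 24.55
position: [0.6462, 0.0836, 0.2363]
ee_rot: [0.506, 0.493, 0.506, -0.495]
contact_force: [-4.8, -3.0, 7.2]
width: 0.0106
```

```bash
python3 m1.py
```

```text
t 24.55 turned 76.32 rad 1.332 Mz 0.077 eff6 -0.3493 qd6 0.518 F [-4.8 -3.   7.2] q6 0.001 p [0.6462 0.0836 0.2363]
```

Call:
{"op": "play_rows", "data": {"steps": [[0.95, 0, 0, 0, 0.5], [0.95, 0, 0, 0, 0.5]]}}

```text
clock: 24.75
position: [0.646, 0.0835, 0.2363]
ee_rot: [-0.479, -0.519, -0.479, 0.521]
contact_force: [-4.6, -4.1, 7.3]
width: 0.0112
```

```bash
python3 m1.py
```

```text
t 24.75 turned 82.32 rad 1.437 Mz 0.058 eff6 -0.3493 qd6 0.518 F [-4.6 -4.1  7.3] q6 0.105 p [0.646  0.0835 0.2363]
```

Call:
{"op": "play_rows", "data": {"steps": [[0.95, 0, 0, 0, 0.5], [0.95, 0, 0, 0, 0.5]]}}

```text
clock: 24.95
position: [0.6458, 0.0836, 0.2363]
ee_rot: [-0.451, -0.543, -0.451, 0.546]
contact_force: [-4.7, -3.1, 8.7]
width: 0.0107
```

```bash
python3 m1.py
```

```text
t 24.95 turned 88.32 rad 1.541 Mz 0.069 eff6 -0.3469 qd6 0.517 F [-4.7 -3.1  8.7] q6 0.21 p [0.6458 0.0836 0.2363]
```

Call:
{"op": "play_rows", "data": {"steps": [[0.95, 0, 0, 0, 0.5], [0.95, 0, 0, 0, 0.5]]}}

```text
clock: 25.15
position: [0.6458, 0.0836, 0.2363]
ee_rot: [-0.423, -0.566, -0.422, 0.568]
contact_force: [-4.7, -3.2, 7.6]
width: 0.0112
```

```bash
python3 m1.py
```

```text
t 25.15 turned 94.3 rad 1.646 Mz 0.236 eff6 -0.1997 qd6 0.519 F [-4.7 -3.2  7.6] q6 0.314 p [0.6458 0.0836 0.2363]
```

Call:
{"op": "play_rows", "data": {"steps": [[0.95, 0, 0, 0, 0.25], [0.95, 0, 0, 0, 0.25]]}}

```text
clock: 25.35
position: [0.6457, 0.0837, 0.2363]
ee_rot: [-0.408, -0.576, -0.408, 0.579]
contact_force: [-4.7, -2.9, 8.2]
width: 0.0111
```

```bash
python3 m1.py
```

```text
t 25.35 turned 97.23 rad 1.697 Mz 0.243 eff6 0.0166 qd6 0.259 F [-4.7 -2.9  8.2] q6 0.366 p [0.6457 0.0837 0.2363]
```

Call:
{"op": "play_rows", "data": {"steps": [[0.95, 0, 0, 0, 0.25], [0.95, 0, 0, 0, 0.25]]}}

```text
clock: 25.55
position: [0.6456, 0.0837, 0.2363]
ee_rot: [-0.393, -0.587, -0.392, 0.59]
contact_force: [-5.8, -3.4, 7.5]
width: 0.0113
```

```bash
python3 m1.py
python3 - <<'E'
from h import *
w,_=save('wrist','w14.png'); im,d=save('scene','s14.png')
cv2.imwrite('pics/s14z.png',cv2.resize(im[150:260,260:400,::-1],None,fx=5,fy=5,interpolation=cv2.INTER_CUBIC))
E
```

```text
t 25.55 turned 100.23 rad 1.749 Mz 0.214 eff6 0.0126 qd6 0.259 F [-5.8 -3.4  7.5] q6 0.418 p [0.6456 0.0837 0.2363]
```

View pics/s14z.png

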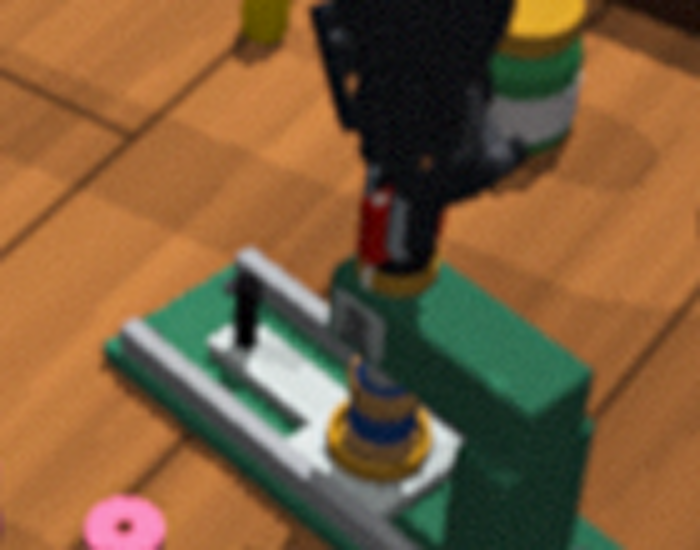

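View pics/w14.png

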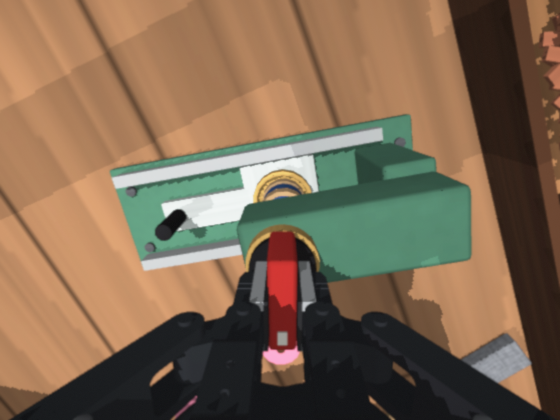

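Call:
{"op": "play_rows", "data": {"steps": [[0.95, 0, 0, 0, 0.25], [0.95, 0, 0, 0, 0.25]]}}

```text
clock: 25.85
position: [0.6455, 0.0837, 0.2363]
ee_rot: [-0.377, -0.597, -0.377, 0.6]
contact_force: [-6.1, -2.8, 7.3]
width: 0.0113
```

```bash
python3 m1.py
```

```text
t 25.85 turned 103.23 rad 1.802 Mz 0.177 eff6 0.009 qd6 0.261 F [-6.1 -2.8  7.3] q6 0.47 p [0.6455 0.0837 0.2363]
```

Call:
{"op": "play_rows", "data": {"steps": [[0.7, 0, 0, 0, 0], [0.5, 0, 0, 0, 0], [0.35, 0, 0, 0, 0], [0.3, 0, 0, 0, 0], [0.3, -0.3, 0, 0, 0], [0.3, -0.7, 0, 0, 0], [0.3, -0.9, 0, 0, 0], [0.3, -0.8, 0, 0, 0], [0.3, -0.5, 0, 0, 0], [0.3, 0, 0, 0, 0]]}}

```text
clock: 26.85
position: [0.6483, 0.085, 0.3348]
ee_rot: [0.378, 0.6, 0.376, -0.596]
contact_force: [-0.7, 0.9, 0.6]
width: 0.06
```

Run:
```python
from h import *
info()
w,d=save('wrist','w15.png'); im,_=save('scene','s15.png')
P=cloud('wrist',d,200,360,200,419); k=P[(P[:,2]>.185)&(P[:,2]<.198)]; print(len(k),cv2.minAreaRect(k[:,:2].copy()*1000))
cv2.imwrite('pics/s15z.png',cv2.resize(im[150:260,260:400,::-1],None,fx=5,fy=5,interpolation=cv2.INTER_CUBIC))
cv2.imwrite('pics/w15z.png',cv2.resize(w[170:320,200:400,::-1],None,fx=4,fy=4,interpolation=cv2.INTER_CUBIC))
```

```text
t 26.85 p [0.6483 0.085  0.3348] x [ 6.5e-03  3.0e-04 -1.0e+00] y [ 0.9022 -0.4313  0.0058] z [-0.431 -0.902 -0.003] yawy -25.55 q [0.024 0.38  1.273 0.    1.482 0.47 ] F [-0.67  0.94  0.6 ] M [-0.005  0.051 -0.001] w 0.06
971 ((644.8357543945312, 85.01660919189453), (41.969573974609375, 11.99696159362793), 65.85704803466797)
```

View pics/s15z.png

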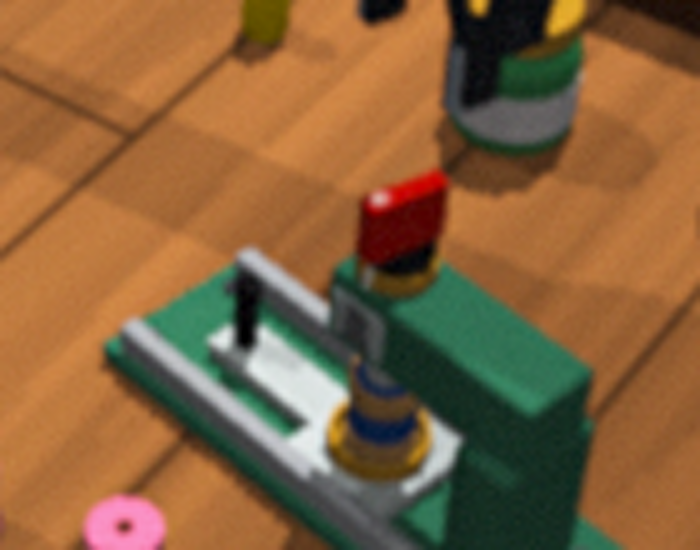

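View pics/w15z.png

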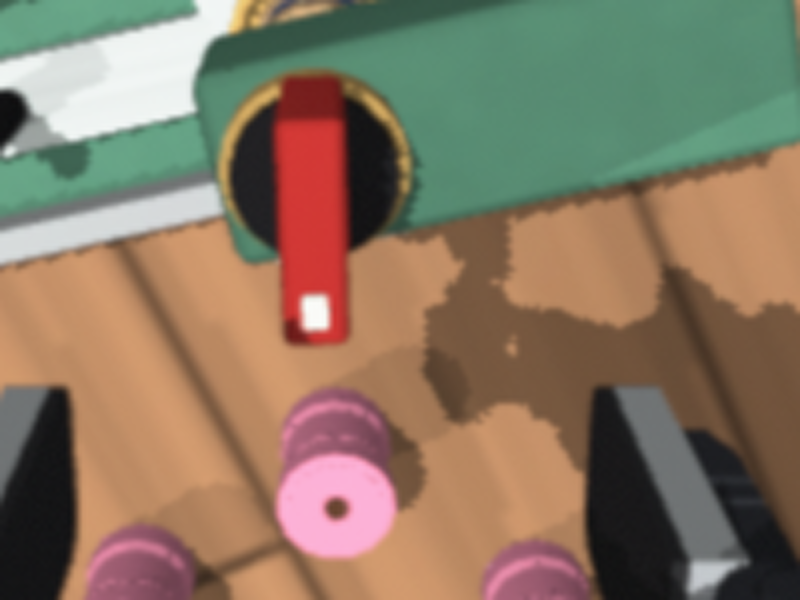

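Run:
```python
from h import *
def proj(n,X):
    c=cam(n);x=np.array(c['R'])@np.array(X)+np.array(c['t']);a=x[:2]/x[2];a=a*(1+c['k1']*(a@a));K=np.array(c['mtx']);return a*[K[0,0],K[1,1]]+K[:2,2]
for f,c0 in (('s11',-12),('s15',-114.5)):
    im=cv2.imread(f'pics/{f}.png'); cr=cv2.resize(im[180:216,324:354],None,fx=16,fy=16,interpolation=cv2.INTER_CUBIC); cv2.imwrite(f'pics/{f}k.png',cr)
    for a in range(0,41,10):
        th=np.radians(c0+a); print(f,a,((proj('scene',np.array([.6475,.0845,.148])+.0165*np.array([np.cos(th),np.sin(th),0]))-[324,180]+.5)*16).round(0))
a=cv2.imread('pics/s11k.png');b=cv2.imread('pics/s15k.png');cv2.imwrite('pics/k2.png',cv2.resize(np.hstack([a,b]),(800,480)))
```

```text
s11 0 [341. 419.]
s11 10 [354. 408.]
s11 20 [364. 396.]
s11 30 [370. 383.]
s11 40 [373. 369.]
s15 0 [158. 397.]
s15 10 [171. 409.]
s15 20 [186. 419.]
s15 30 [203. 427.]
s15 40 [222. 434.]
```

View pics/k2.png

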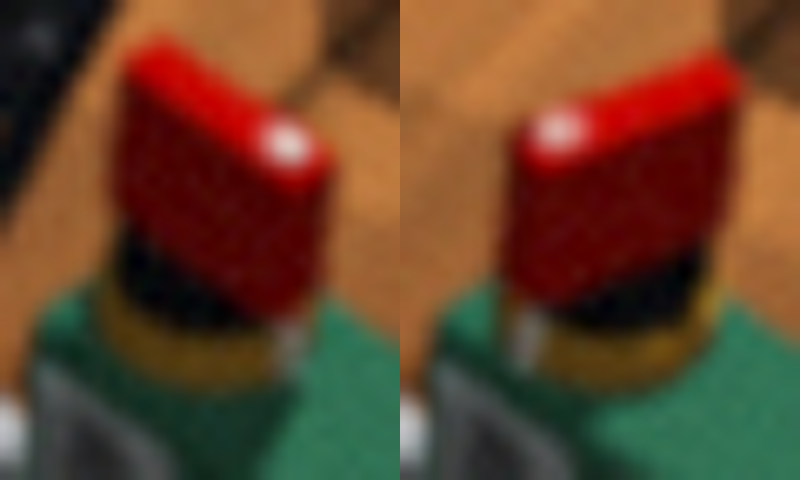

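Run:
```python
from h import *
def proj(n,X):
    c=cam(n);x=np.array(c['R'])@np.array(X)+np.array(c['t']);a=x[:2]/x[2];a=a*(1+c['k1']*(a@a));K=np.array(c['mtx']);return a*[K[0,0],K[1,1]]+K[:2,2]
for r in (.018,.020,.022):
  for c0 in (-12.2,-114.8):
    print(r,c0,[(a,((proj('scene',np.array([.6475,.0845,.147])+r*np.array([np.cos(np.radians(c0+a)),np.sin(np.radians(c0+a)),0]))-[324,180]+.5)*16*.8333).round(0).tolist()) for a in (-10,0,10,20,30)])
```

```text
0.018 -12.2 [(-10, [276.0, 366.0]), (0, [290.0, 358.0]), (10, [302.0, 349.0]), (20, [311.0, 338.0]), (30, [316.0, 326.0])]
0.018 -114.8 [(-10, [115.0, 326.0]), (0, [123.0, 338.0]), (10, [135.0, 348.0]), (20, [149.0, 358.0]), (30, [164.0, 366.0])]
0.02 -12.2 [(-10, [283.0, 373.0]), (0, [298.0, 364.0]), (10, [311.0, 354.0]), (20, [321.0, 342.0]), (30, [328.0, 328.0])]
0.02 -114.8 [(-10, [104.0, 328.0]), (0, [113.0, 342.0]), (10, [126.0, 354.0]), (20, [141.0, 364.0]), (30, [159.0, 373.0])]
0.022 -12.2 [(-10, [290.0, 380.0]), (0, [307.0, 370.0]), (10, [321.0, 359.0]), (20, [332.0, 346.0]), (30, [340.0, 331.0])]
0.022 -114.8 [(-10, [93.0, 331.0]), (0, [103.0, 345.0]), (10, [117.0, 359.0]), (20, [134.0, 370.0]), (30, [153.0, 380.0])]
```

Run:
```python
from h import *
im,d=save('top','t16.png')
cv2.imwrite('pics/t16z.png',im[100:290,120:440,::-1].repeat(2,0).repeat(2,1))
```

```text
(no output)
```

View pics/t16z.png

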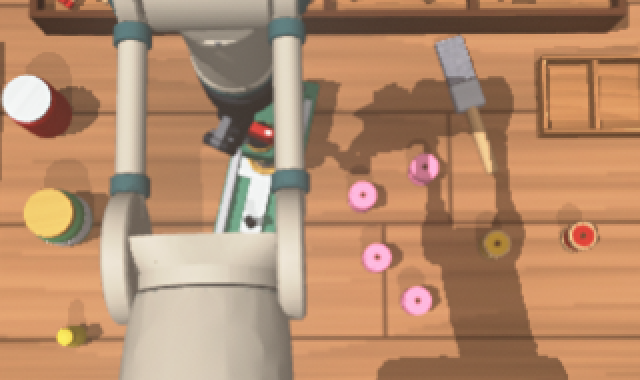

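```bash
python3 -c "
from rig import manip
print(manip.sign_off())"
```

```text
the job is handed in; nothing more can be done
None
```

The job is done and handed in at about 27 s of the 72 s allowed. The blue spool stands upright in the cup, the carriage is fully home, and the clutch has just slipped with the knob let go.

- **Placing and pushing:** The spool went in centred and stayed upright. I gripped the post and pushed until the carriage stalled at its end stop, where the push force rose from about 3 N to 12 N.
- **Thumbscrew:** I turned it clockwise about 103° (1.80 rad) in one grip. The moment while turning stayed near 0.08 N m until 88°, then jumped to 0.24 N m by 94°.
- **Slip:** Over the last 9° the joint-6 effort stayed level, so I took that as slip and stopped. The pictures show the knob and collar marks parted by roughly 10–15°, well short of the 29° where the pin makes the clutch solid.
- **Last check:** The arm is clear of everything, contact force reads near zero, and nothing in the last top view looks moved; the arm hides part of the gauge there.

Three things disagreed or were not seen:
- The moment climbed in about 6° (0.1 rad), not the 0.25 rad the task describes.
- The wrist moment readings during the slip were noisy, from 0.18 to 0.24 N m, so I relied mainly on the steadier joint effort.
- I inferred the spindle's contact with the spool from the moment and the marks. The head hid it from the cameras.

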